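Snap the sample holders shut and hold the analyser hatch at the pointer

ROBOT

A 6-joint arm with a two-finger parallel gripper is mounted at the origin on the work surface. World frame = base frame: x ahead of the robot, y to its left, z up, the work surface at z = 0. Lengths are in m, angles in rad, forces in N, time in s.
With the tool pointing down it reaches from about 0.275 to 1 m from the base axis. Payload 8.4 kg.
Tool frame: the origin (TCP) lies midway between the tips of the shut fingers; the grasp point (between the pads) lies 19 mm behind it; z points along the fingers, y is the line along which they close (so a half turn about z gives the same grasp; the last joint's range is limited). The gripper opens to 85 mm and grips with 20 to 120 N. Pads are 22 mm wide; open, the fingers measure 114 mm over their backs; the gripper's body (76 mm by 85 mm) begins 54 mm behind the grasp point. The pads swing forward as they close: fully open they stand 13 mm farther back than shut.
Start: joints at [-1.163, 0.353, 1.633, -0, 1.155, -0.002], TCP at [0.249, -0.573, 0.231] pointing down, gripper open.
Joint ranges: [-2.63, 2.63], [-0.92, 2.1], [0.06, 2.66], [-1.3, 4.44], [0, 2.69], [-3.02, 3.02]. Speed limits (rad/s): [2.22, 2.22, 2.79, 3.14, 3.14, 3.14].

INTERFACE

Orientations are given as a unit quaternion [x, y, z, w].
In Python, from workcell import bot, claw, kinematics, optics, ticket, spotter gives the robot as it stands. Calls block until the motion is done:
- bot.reach(position, orientation): joint-space move of the TCP to a pose.
- bot.servo_line(position, ori=None, velocity=0.15): straight line of the TCP; ori=None keeps the orientation; velocity is the mean speed in m/s.
- bot.goto_joints(angles): joint-space move.
- claw.move_gripper(opening, strength=None): finger opening in m; strength is the grip in N (None keeps the last); returns when the fingers have stopped.
- bot.dwell(seconds).
- kinematics.solve_ik(position, orientation): joint angles nearest the present ones, or None.
- optics.read_camera(name): name is "side" or "top"; returns a dict with "frame" (480x640x3 uint8, red, green, blue), "intrinsics" (3x3 intrinsics, pixels), "view" (4x4, takes a point from world to camera coordinates). Camera axes: x right, y down, z forward; pixel columns grow to the right and rows downward; lengths in m; the calibration is good to about 2 mm. A picture is of the moment at which its call begins. There is no depth.
A pose or a line that the arm cannot do raises bot.IKError and nothing moves.
- ticket.hand_in(): hands the job in; it is judged then, once.
Trained networks look in a picture, given as the dict that the camera call returned (one of the last four; its "shot" number tells which), for a name from the list of things; names that differ only in an ending like _2 or _b are one class to them, and where a whole thing is asked for, a point or a joint stands for the part that bears it (a point fixed in the world has none). Each returns a list of dicts, best first, with "score" (0 to 1); they miss things now and then, are a little off and sometimes report something else, mostly with a low value. They report only what shows in the picture. A call takes as long as a camera call.
- spotter.silhouettes(picture, thing): "mask" (480x640 bool, what is visible of it) and "uv" ([column, row] in pixels, amid what is visible of it).
Readings, each from a call of its own:
- bot.read_time_s(): time.
- bot.read_joint_pos(): joint angles.
- bot.read_joint_vel(): joint speeds.
- bot.read_joint_efforts(): joint torques, N m.
- bot.read_position(): TCP position.
- bot.read_orientation(): TCP orientation.
- bot.read_wrist_force(): force on the tool from outside, world axes, zero at the start.
- bot.read_ft_torque(): the same for the moment, N m.
- bot.read_gripper_width(): finger opening in m.
- bot.read_grip_force(): force on a finger pad.
Only numpy, scipy, OpenCV 4.12 (cv2) and the standard library are available. Lean on these libraries where they do the work, as an engineer would, in place of code of your own. Each camera call takes 0.05 s, during which the arm holds its last target. There are 200 camera calls.

TASK

Close the two sample holders ready for loading: press each hinged steel cover down until it snaps shut and stays. Then take the white analyser's hatch by its bar handle, raise it until its side edge lines up with the straight pointer arm at the quadrant beside it, and finish while still holding it steady there with the gripper, so that a colleague can load the samples. Do not shift the pointer or disturb the other things on the bench.

Things in the scene. Friction and masses are not known exactly. Their poses are not given: they have to be found in the camera images.
- cover1 (a joint): hinge angle of the steel cover of sample holder 1, rad: 0 fully shut, grows as its front edge lifts; starts standing open at about 0.5 to 0.7. A weak spring lifts it again to about 0.45 unless it is pressed down past a spring detent (felt from about 0.15 down to 0.07, about 8 N at the press point) which then snaps it to 0 and holds it; the press needs no more than 15 N
- cover1_press (a point): point to push down on: on the top face of cover 1, on its centre line, 42 mm from the hinge line (it swings with the cover; on the shut cover it is 36 mm above the bench). Its x axis runs along the cover from front edge to hinge, z is the cover's normal
- cover1_hinge (a point): middle of the hinge line of cover 1, 34 mm above the bench, fixed to sample holder 1; y lies along the hinge, x points from the cover's front edge to the hinge. The cover is 50 mm wide, 4 mm thick and reaches 60 mm from the hinge
- holder1: sample holder 1: aluminium block fixed to the bench, 92 x 64 x 30 mm, a white pellet in its top; origin on the bench, 27 mm in front of the hinge line, x pointing to the hinge; the block runs from x = -50 to +42 mm. In front of the cover, 65 to 75 mm from the hinge, a catch block 16 mm wide rises to 43 mm above the bench
- cover2 (a joint): hinge angle of the steel cover of sample holder 2, rad: 0 fully shut, grows as its front edge lifts; starts standing open at about 0.5 to 0.7. A weak spring lifts it again to about 0.45 unless it is pressed down past a spring detent (felt from about 0.15 down to 0.07, about 8 N at the press point) which then snaps it to 0 and holds it; the press needs no more than 15 N
- cover2_press (a point): point to push down on: on the top face of cover 2, on its centre line, 42 mm from the hinge line (it swings with the cover; on the shut cover it is 36 mm above the bench). Its x axis runs along the cover from front edge to hinge, z is the cover's normal
- cover2_hinge (a point): middle of the hinge line of cover 2, 34 mm above the bench, fixed to sample holder 2; y lies along the hinge, x points from the cover's front edge to the hinge. The cover is 50 mm wide, 4 mm thick and reaches 60 mm from the hinge
- holder2: sample holder 2: aluminium block fixed to the bench, 92 x 64 x 30 mm, a white pellet in its top; origin on the bench, 27 mm in front of the hinge line, x pointing to the hinge; the block runs from x = -50 to +42 mm. In front of the cover, 65 to 75 mm from the hinge, a catch block 16 mm wide rises to 43 mm above the bench
- hatch (a joint): angle of the analyser's hatch, rad: 0 shut (level), grows as its front (robot-side) edge lifts; up to 1.3. It moves freely, weighs 0.35 to 0.7 kg and falls shut when let go
- analyser: low white bench analyser fixed to the bench, 350 x 300 x 128 mm; origin on the bench right under the hatch's hinge line, body from 180 mm in front to 172 mm behind it; x points from its front to its back, y to the robot's left. On its right (-y) side stands an aluminium quadrant arc, radius 165 mm about the hinge, with dark graduations; arc, pointer and hatch lie between y = -175 and +135 mm
- hatch_hinge (a point): middle of the hatch's hinge line, 135 mm above the bench, fixed to the analyser (same axes); y lies along the hinge
- hatch_bar (a point): centre of the hatch's handle: a round steel bar of 10 mm diameter and 120 mm length along y (the hinge's direction), 235 mm from the hinge line and 50 mm clear in front of the hatch's front edge, carried by a strut at each end; free above, below and between. 135 mm above the bench when shut; it turns with the hatch
- hatch_edge (a point): point on the right (-y) side edge of the hatch, a white plate 173 x 270 x 10 mm, 100 mm from the hinge line in the plate's mid-plane; its x axis runs along that edge from front to hinge
- pointer (a joint): angle of the pointer, rad, about the hatch's hinge line and counted like the hatch's: hatch and pointer are in line when the two values are equal. Between 0.5 and 0.95; a stiff friction joint, not to be moved
- pointer_tip (a point): free end of the pointer, a straight thin aluminium arm (9 mm wide, with a 20 mm disc at its free end) pivoted on the hinge line beside the hatch's right side edge (21 mm from it), 200 mm from the hinge line; x runs along the arm towards the hinge
- white_cup: bystander, loose, leave alone: small white ceramic cup, 44 mm across, 28 mm high; origin under its centre, z up
- steel_puck: bystander, loose, leave alone: steel disc, 40 mm across, 16 mm high; origin under its centre, z up
- blue_bottle: bystander, loose, leave alone: blue plastic bottle with white cap, 64 mm across, 150 mm high; origin under its centre, z up
- jar: bystander, loose, leave alone: amber glass jar with black cap, 56 mm across, 60 mm high; origin under its centre, z up
- spatula: bystander, loose, leave alone: lab spatula with grey handle lying flat, 170 mm long; origin under its centre, z up
- pellet_tray: bystander, loose, leave alone: grey open tray, 80 x 120 x 25 mm; origin under its centre, z up
- spacer_ring: bystander, loose, leave alone: aluminium ring, 48 mm across, 12 mm high; origin under its centre, z up

How it is judged:
By the outcome, as a careful person would: the job done as asked, in the order asked, and still so for the second after the job is handed in, while the arm keeps its last pose, push and grip.
It also fails if it takes over 59 s, if anything falls off the work surface, if the arm or the gripper's body presses on something with over 40 N, if the wrist force passes 120 N, or if a joint passes its speed limit or range.

## Working session

There is one attempt and no reset: what is moved stays moved. The work goes in short steps, each a Python script; the robot and the scene stay as the last script left them, time stands still between calls to the robot, and variables do not carry over. Pictures are saved under pics/ and viewed, at most 10 in all, crops included, and the job is handed in when it is done.

```bash
mkdir -p pics
python3 - <<'E'
from workcell import bot, claw, kinematics, optics, ticket, spotter
import cv2, numpy as np, pickle
for n in ("side","top"):
    p=optics.read_camera(n); cv2.imwrite(f"pics/{n}0.png",p["frame"][:,:,::-1])
    print(n,p["intrinsics"].round(1).tolist(),p["view"].round(3).tolist())
    d={}
    for t in ["cover1","holder1","cover2","holder2","hatch","analyser","hatch_bar","pointer","pellet_tray","blue_bottle","jar","white_cup"]:
        r=spotter.silhouettes(p,t); d[t]=r
        print(t,[(round(x["score"],2),np.round(x["uv"]).tolist(),int(x["mask"].sum())) for x in r[:3]])
    pickle.dump((p,d),open(f"{n}0.pkl","wb"))
print(bot.read_time_s(),bot.read_orientation())
E
```

```text
side [[509.5, 0.0, 328.5], [0.0, 509.5, 240.5], [0.0, 0.0, 1.0]] [[-0.954, -0.299, -0.001, 0.524], [-0.195, 0.624, -0.756, 0.212], [0.227, -0.722, -0.654, 1.129], [0.0, 0.0, 0.0, 1.0]]
cover1 [(0.87, [261.0, 323.0], 326), (0.74, [325.0, 350.0], 406), (0.71, [262.0, 338.0], 1482)]
holder1 [(0.94, [261.0, 337.0], 1420), (0.72, [328.0, 361.0], 1605), (0.34, [262.0, 324.0], 338)]
cover2 [(0.87, [261.0, 323.0], 326), (0.74, [325.0, 350.0], 406), (0.71, [262.0, 338.0], 1482)]
holder2 [(0.94, [261.0, 337.0], 1420), (0.72, [328.0, 361.0], 1605), (0.34, [262.0, 324.0], 338)]
hatch [(0.56, [310.0, 219.0], 5474), (0.17, [333.0, 158.0], 315)]
analyser [(0.95, [277.0, 232.0], 17029), (0.61, [258.0, 335.0], 1524)]
hatch_bar [(0.7, [308.0, 220.0], 5305), (0.43, [198.0, 410.0], 2063)]
pointer [(0.86, [330.0, 158.0], 299), (0.32, [416.0, 268.0], 855)]
pellet_tray [(0.69, [374.0, 171.0], 719), (0.66, [327.0, 360.0], 1628)]
blue_bottle [(0.87, [200.0, 408.0], 2013), (0.48, [326.0, 351.0], 364)]
jar [(0.85, [429.0, 193.0], 452)]
white_cup [(0.82, [388.0, 333.0], 355)]
top [[520.3, 0.0, 317.2], [0.0, 520
[... 363 characters left out ...]
 285.0], 350), (0.28, [341.0, 196.0], 17981)]
holder2 [(0.97, [217.0, 286.0], 940), (0.33, [338.0, 224.0], 7825)]
hatch [(0.58, [336.0, 228.0], 7883)]
analyser [(0.7, [343.0, 198.0], 17302)]
hatch_bar [(0.78, [337.0, 224.0], 7842), (0.26, [226.0, 229.0], 320)]
pointer [(0.64, [158.0, 270.0], 158), (0.49, [408.0, 217.0], 274)]
pellet_tray [(0.91, [485.0, 252.0], 1442), (0.26, [216.0, 283.0], 343)]
blue_bottle [(0.9, [142.0, 222.0], 769)]
jar [(0.76, [460.0, 324.0], 457), (0.58, [228.0, 230.0], 877), (0.26, [220.0, 288.0], 924)]
white_cup [(0.64, [258.0, 329.0], 182), (0.4, [149.0, 308.0], 127), (0.31, [340.0, 226.0], 7894)]
1.3 [ 9.79078775e-01  2.03481575e-01 -1.92573042e-05 -1.33356592e-05]
```

View pics/side0.png

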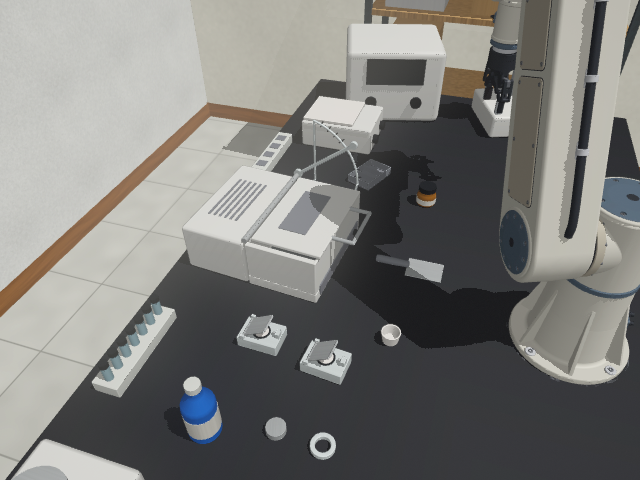

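View pics/top0.png

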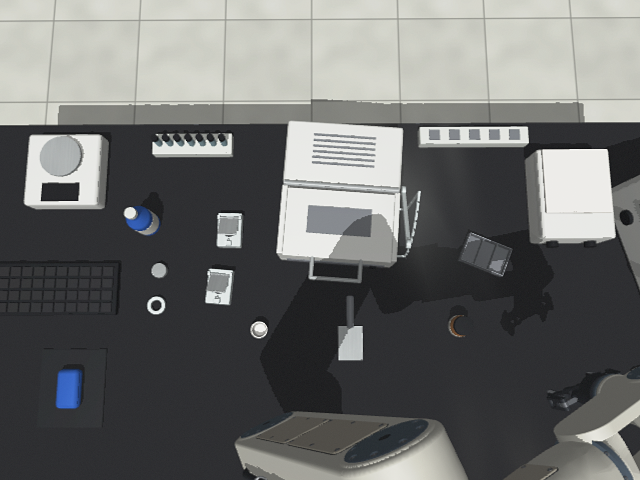

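The side view shows the two holders at about (262,335) and (326,360), the analyser at (277,232), the bar near (355,228) and the pointer tip near (353,147). In the top view, the holders are at (229,229) and (219,287), the bar near (336,280) and the pointer near (405,220). I'll zoom in on both views.

Run:
```python
import cv2
s=cv2.imread("pics/side0.png");t=cv2.imread("pics/top0.png")
cv2.imwrite("pics/s1.png",cv2.resize(s[105:305,180:380],None,fx=3,fy=3,interpolation=cv2.INTER_CUBIC))
a=cv2.resize(t[180:290,265:435],None,fx=4,fy=4,interpolation=cv2.INTER_CUBIC)
cv2.imwrite("pics/t1.png",a)
b=cv2.resize(s[305:390,230:360],None,fx=6,fy=6,interpolation=cv2.INTER_CUBIC)[:,:780]
cv2.imwrite("pics/s2.png",b)
```

```text
(no output)
```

View pics/s1.png

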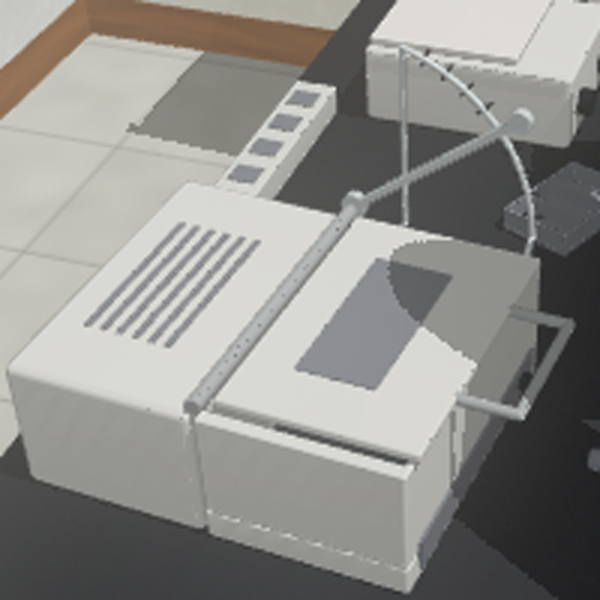

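View pics/t1.png

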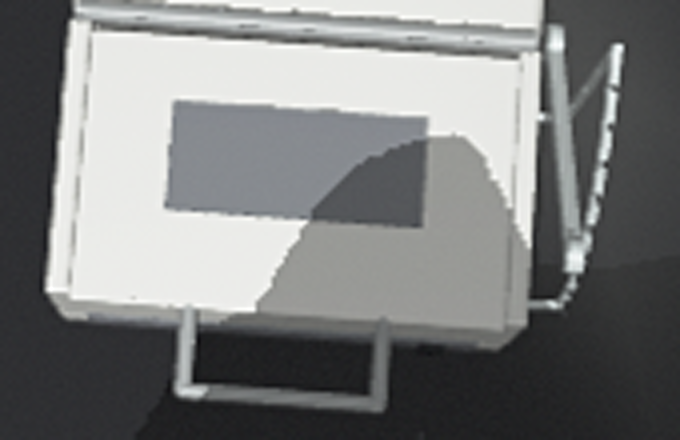

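View pics/s2.png

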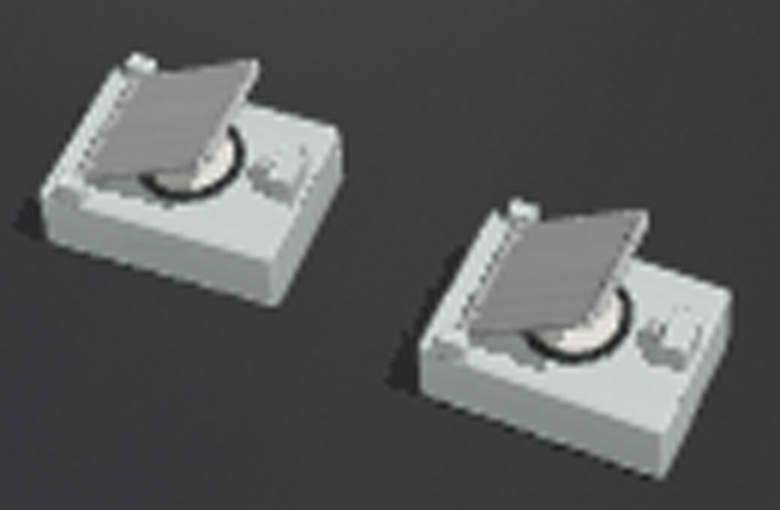

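The side crop shows the bar ends at about (370.3,212.3) and (353.7,241.3), and the pointer from pivot (297.7,172) to tip (354,145). The top crop shows the bar from (311,278) to (360,281) and the pointer from (404,189) to (408.5,244). Both holder covers are open, with their front edges facing the robot.

```bash
cat > geo.py <<'E'
import pickle,numpy as np,cv2
from scipy.optimize import least_squares
P={n:pickle.load(open(n+"0.pkl","rb")) for n in("side","top")}
def proj(n,X):
    p=P[n][0];c=np.atleast_2d(X)@p["view"][:3,:3].T+p["view"][:3,3]
    q=c@p["intrinsics"].T;return q[:,:2]/q[:,2:]
def crop(uv,s,o):return (np.array(uv,float)+.5)/s-.5+np.array(o)
S1=lambda *a:crop(a,3,(180,105));T1=lambda *a:crop(a,4,(265,180));S2=lambda *a:crop(a,6,(230,305))
def place(q,L):
    L=np.atleast_2d(L);c,s=np.cos(q[2]),np.sin(q[2])
    return np.c_[q[0]+c*L[:,0]-s*L[:,1],q[1]+s*L[:,0]+c*L[:,1],L[:,2]]
E
python3 - <<'E'
from geo import *
def tri(a,b):
    r=least_squares(lambda X:np.r_[proj("side",X)[0]-a,proj("top",X)[0]-b],[.6,0,.1]);return r.x,r.fun
pts={"barL":(S1(522,410),T1(185,393)),"barR":(S1(572,323),T1(380,404)),"pivot":(S1(354,202),T1(556,38)),"tip":(S1(523,121),T1(575,257))}
W={}
for k,(a,b) in pts.items():
    W[k],f=tri(a,b);print(k,W[k].round(4),f.round(1))
# joint analyser fit: x,y,yaw, bar y offset, pointer angle
def model(q):
    a=q[4]
    L=[[-.235,q[3]+.06,.135],[-.235,q[3]-.06,.135],[0,q[5],.135],[-.2*np.cos(a),q[5],.135+.2*np.sin(a)]]
    return place(q,L)
def res(q):
    X=model(q);r=[]
    for i,(a,b) in enumerate(pts.values()): r+=[proj("side",X[i])[0]-a,proj("top",X[i])[0]-b]
    return np.concatenate(r)
s=least_squares(res,[.75,-.05,0,0,.7,-.15]);print("analyser",s.x.round(4),s.fun.round(1))
pickle.dump(s.x,open("an.pkl","wb"))
Lc=[[-.05,.032,.03],[-.05,-.032,.03],[.042,.032,.03],[-.05,.032,0],[.042,.032,0]]
H=[]
for c in ([(275,262),(342,130),(45,200),(277,305),(45,240)],[(663,432),(732,290),(422,350),(660,478),(422,393)]):
    o=np.array([S2(*u) for u in c])
    s=least_squares(lambda q:(proj("side",place(q,Lc))-o).ravel(),[.6,.2,0],loss="soft_l1");print("holder",s.x.round(4),s.fun.round(1))
    H.append(s.x)
t=P["top"][0]["frame"][:,:,::-1].copy();g=t.max(2)
def poly(q,z):return proj("top",place(q,[[-.05,.032,z],[-.05,-.032,z],[.042,-.032,z],[.042,.032,z]]))
big=cv2.resize(t[200:320,180:340],None,fx=5,fy=5,interpolation=cv2.INTER_CUBIC)
# refine with the top brightness blob
m=(g>150).astype(np.uint8)
for i,q in enumerate(H):
    n,l,st,ce=cv2.connectedComponentsWithStats(m)
    u=proj("top",place(q,[[-.004,0,.03]]))[0]
    j=min(range(1,n),key=lambda k:np.hypot(*(ce[k]-u))+(1e3 if st[k,4]<300 else 0));cs=cv2.findContours((l==j).astype(np.uint8),cv2.RETR_EXTERNAL,2)[0][0]
    print("blob",cv2.minAreaRect(cs),"model top",cv2.minAreaRect(poly(q,.03).astype(np.float32)))
    for z,col in((.03,(0,0,255)),(0,(0,255,0))): cv2.polylines(big,[np.int32((poly(q,z)-[180,200]+.5)*5)],True,col)
    h=place(q,[[-.0,0,.0]])
cv2.imwrite("pics/t2.png",big);pickle.dump(H,open("H.pkl","wb"))
E
```

```text
barL [ 0.4946 -0.0132  0.1387] [-0.5 -0.1  0.1  0.6]
barR [ 0.4865 -0.1326  0.1361] [-1.1 -0.2  0.2  1.1]
pivot [ 0.7168 -0.2465  0.137 ] [-0.9 -0.2  0.2  0.9]
tip [ 0.5589 -0.234   0.2545] [-0.9 -0.2  0.1  0.8]
analyser [ 0.6476 -1.33   -0.0633  1.2436  0.6511  1.0873] [-0.9  0.8  0.5  0.3 -1.6 -0.2  0.6  0.5 -0.9  0.8 -0.5  1.3 -0.3 -0.9
  0.7  1.2]
holder [ 0.6391  0.21   -0.029 ] [-0.2 -0.2  0.4 -0.7 -1.4 -1.3  0.4  1.4  0.3  0.8]
holder [ 0.4864  0.233  -0.0969] [ 0.4  0.1  0.4 -0.5 -1.2 -1.2  0.7  1.  -0.6  0.2]
blob ((229.0, 230.0), (34.0, 24.0), 90.0) model top ((228.74008178710938, 230.57839965820312), (23.81899642944336, 34.185543060302734), 2.8761065006256104)
blob ((218.22134399414062, 286.0655822753906), (24.716257095336914, 34.31304168701172), 5.19442892074585) model top ((218.5625457763672, 287.2212219238281), (24.17078399658203, 35.42517852783203), 6.867863655090332)
```

View pics/t2.png

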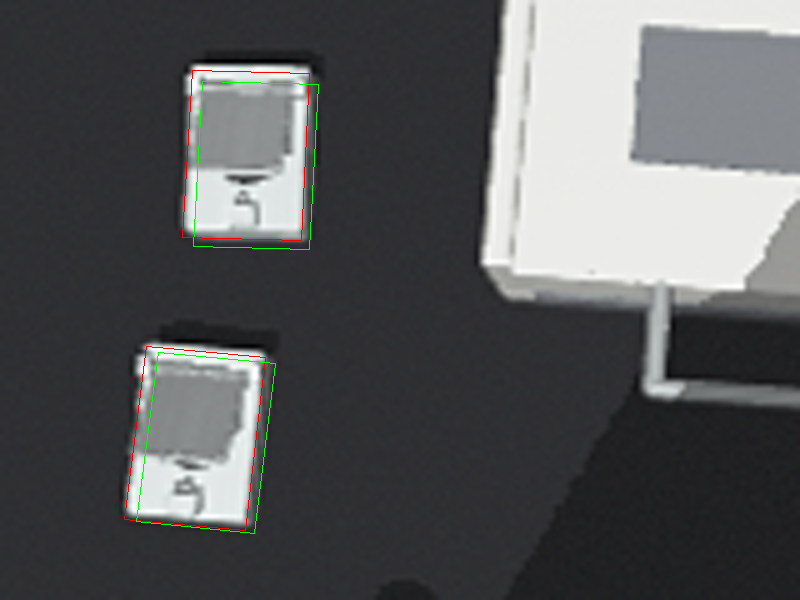

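Model overlay on both holders agrees to about 2 mm; the image blocks sit roughly 1 px further from the robot. I'll nudge by that amount and press the covers.

```bash
cat > rob.py <<'E'
from workcell import bot, claw, kinematics, optics, ticket, spotter
import numpy as np
from scipy.spatial.transform import Rotation as R
def down(psi): return [np.cos(psi/2),np.sin(psi/2),0,0]
def best(p,qs):
    c=[(abs(j[5]),q) for q in qs for j in [kinematics.solve_ik(p,q)] if j is not None]
    return min(c,key=lambda t:t[0])[1]
E
python3 - <<'E'
from rob import *
from geo import place
H=[[.4880,.2330,-.093],[.6405,.2105,-.025]]
claw.move_gripper(0.0)
bot.servo_line([.2,-.42,.40],velocity=.4)
for h in H:
    t=place(h,[[-.015,0,0]])[0]
    q=best([t[0],t[1],.12],[down(h[2]),down(h[2]+np.pi)])
    z0=.22
    if h is H[0]: bot.reach([t[0],t[1],.35],q)
    else: bot.servo_line([t[0],t[1],.15],q,velocity=.3)
    bot.servo_line([t[0],t[1],.085],velocity=.25)
    f0=bot.read_wrist_force()
    bot.servo_line([t[0],t[1],.052],velocity=.06)
    log=[]
    for z in np.arange(.050,.0329,-.0015):
        bot.servo_line([t[0],t[1],z],velocity=.04)
        f=(bot.read_wrist_force()-f0)
        log.append((round(float(bot.read_position()[2]),4),round(float(f[2]),1)))
        if f[2]>14 or (z<.0375 and f[2]>9): break
    print(f0.round(1),log,f.round(1))
    bot.servo_line([t[0],t[1],.13],velocity=.25)
print(bot.read_time_s(),bot.read_joint_pos())
import cv2
p=optics.read_camera("side")["frame"][:,:,::-1]
cv2.imwrite("pics/s3.png",cv2.resize(p[290:400,210:380],None,fx=4,fy=4,interpolation=cv2.INTER_CUBIC))
E
```

```text
[-0.  -0.6  0.2] [(0.0501, 0.8), (0.0485, 0.2), (0.0469, -0.1), (0.0454, 1.5), (0.0439, 0.4), (0.0425, 1.8), (0.041, 2.7), (0.0393, 1.0), (0.0378, 0.1), (0.0364, -0.6), (0.0357, 11.0)] [-2.8 -1.2 11. ]
[ 0.1 -0.2  0.8] [(0.0502, -0.7), (0.0485, -1.0), (0.0469, -1.0), (0.0454, -1.3), (0.0439, -0.2), (0.0426, 1.1), (0.0409, -0.7), (0.0392, -1.1), (0.0378, -0.8), (0.0363, -1.1), (0.0358, 6.9), (0.0354, 17.6)] [-6.7 -1.3 17.6]
15.8167 [ 3.22867136e-01  5.07859865e-01  1.63595283e+00 -2.11338444e-06
  9.96529311e-01 -1.22289545e+00]
```

```bash
cat >> rob.py <<'E'
YAW=-.0633
def pose(bar,tilt,sgn):
    """TCP pose with grasp point at bar, tool tilted by tilt about analyser y"""
    r=R.from_euler("z",YAW)*R.from_euler("y",tilt)*R.from_euler("z",-YAW)*R.from_quat(down(YAW+sgn*np.pi/2))
    return np.array(bar)+.019*r.as_matrix()[:,2], r.as_quat()
def arc(bar0,a,T0,sgn,T1=0):
    d=np.array([np.cos(YAW),np.sin(YAW),0]);hinge=bar0+.235*d
    return pose(hinge-.235*np.cos(a)*d+[0,0,.235*np.sin(a)],T0+a,sgn)
E
python3 - <<'E'
from rob import *
import cv2
bar=np.array([.4910,-.0730,.136])
for s in(1,-1):
  for T0 in(-.5,-.3,0): print(s,T0,[None if (j:=kinematics.solve_ik(*arc(bar,a,T0,s))) is None else np.round(j,2).tolist() for a in(0,.4,.7)])
S=min((1,-1),key=lambda s:abs((kinematics.solve_ik(*arc(bar,.0,-.3,s)) if kinematics.solve_ik(*arc(bar,.0,-.3,s)) is not None else [9]*6)[5]))
p,q=arc(bar+[0,0,.16],0,-.3,S)
bot.servo_line(bot.read_position()+[0,0,.2],velocity=.35)
bot.reach(p,q)
claw.move_gripper(.045,30)
print(S,bot.read_time_s(),bot.read_wrist_force().round(1))
for n in("side","top"):
    f=optics.read_camera(n)["frame"][:,:,::-1];cv2.imwrite(f"pics/{n}4.png",f)
s=cv2.imread("pics/side4.png")
a=cv2.resize(s[290:400,220:370],None,fx=4,fy=4,interpolation=cv2.INTER_CUBIC)
cv2.imwrite("pics/c4.png",np.hstack([a[:, :600],np.zeros((440,1,3),np.uint8)]))
E
```

```text
1 -0.5 [[-0.19, 0.17, 2.34, 0.43, 0.15, -0.53], [-0.15, 0.16, 1.96, 0.01, 0.93, -0.1], [-0.13, 0.31, 1.62, -0.01, 1.41, -0.07]]
1 -0.3 [[-0.17, 0.2, 2.21, 0.08, 0.44, -0.17], [-0.14, 0.26, 1.83, -0.01, 1.16, -0.08], [-0.13, 0.42, 1.5, -0.02, 1.62, -0.06]]
1 0 [[-0.15, 0.3, 2.01, -0.0, 0.83, -0.09], [-0.13, 0.42, 1.64, -0.03, 1.48, -0.06], [-0.12, 0.59, 1.34, -0.04, 1.91, -0.06]]
-1 -0.5 [[-0.19, 0.17, 2.34, 0.43, 0.15, 2.61], None, None]
-1 -0.3 [[-0.17, 0.2, 2.21, 0.08, 0.44, 2.97], None, None]
-1 0 [None, None, None]
1 18.2917 [-0.3 -0.4 -0.1]
```

View pics/c4.png

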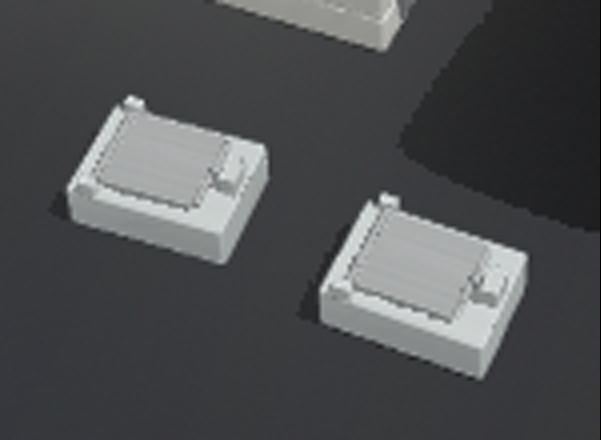

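View pics/side4.png

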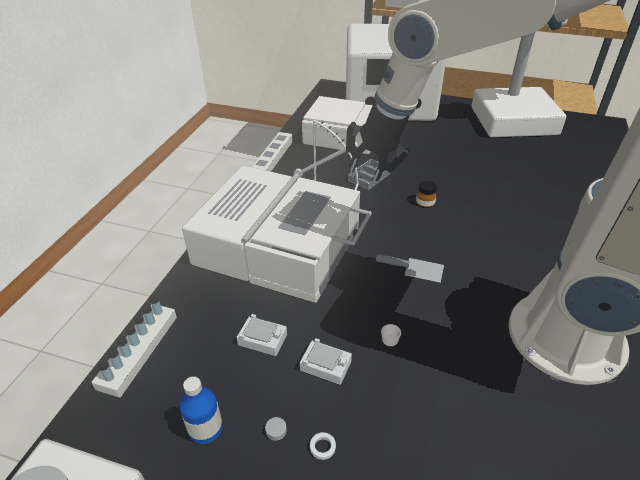

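Both covers lie flat and latched (centres near (262,330) and (327,357)), and nothing else has moved. The hand is above the bar, so I'll grasp it now.

Run:
```python
from rob import *
bar=np.array([.4910,-.0730,.136])
claw.move_gripper(.036,25)
p,q=arc(bar,0,-.3,1)
f0=bot.read_wrist_force()
bot.servo_line(p+[0,0,.04],q,velocity=.25)
bot.servo_line(p,q,velocity=.08)
print("down",(bot.read_wrist_force()-f0).round(1))
claw.move_gripper(.0,25); bot.dwell(.2)
print("w",bot.read_gripper_width(),bot.read_grip_force(),"F",(bot.read_wrist_force()-f0).round(1),bot.read_ft_torque().round(2),bot.read_position(),p,bot.read_time_s())
```

```text
down [0.6 1.1 0.7]
w 0.009106257363022134 24.55666869878769 F [-1.8  1.9  7.3] [ 0.08  0.06 -0.13] [ 0.49720784 -0.07343743  0.11854287] [ 0.49660364 -0.07335518  0.11784861] 20.4833
```

Run:
```python
from rob import *
from geo import *
import cv2
bar=np.array([.4913,-.0730,.1355])
for a in np.arange(.06,.61,.06):
    p,q=arc(bar,a,-.3,1); bot.servo_line(p,q,velocity=.06)
    if a>.5 or a<.1 : print(round(a,2),bot.read_wrist_force().round(1),round(bot.read_gripper_width(),4))
bot.dwell(.2)
print(bot.read_time_s(),bot.read_position()-p)
for n in("side","top"):
    pic=optics.read_camera(n);cv2.imwrite(f"pics/{n}5.png",pic["frame"][:,:,::-1])
# pointer angle: hinge known from the grasp; fit angle + a common image shift per view to clicks at start
d=np.array([np.cos(YAW),np.sin(YAW),0]);l=np.array([-np.sin(YAW),np.cos(YAW),0])
piv=bar+.235*d-.156*l
tip=lambda a:piv+.2*(-np.cos(a)*d+np.sin(a)*[0,0,1])
a0,a1=S1(354,202),S1(523,121);b0,b1=T1(556,38),T1(575,257)
print("pivot px err",proj("side",piv)[0]-a0,proj("top",piv)[0]-b0)
for a in(.60,.62,.64,.66,.68): print(a,(proj("side",tip(a))[0]-proj("side",piv)[0]-a1+a0).round(2),(proj("top",tip(a))[0]-proj("top",piv)[0]-b1+b0).round(2))
s=cv2.imread("pics/side5.png")
cv2.imwrite("pics/c5.png",cv2.resize(s[110:260,230:400],None,fx=4,fy=4,interpolation=cv2.INTER_CUBIC))
```

```text
0.06 [ 2.  -0.6 -2.7] 0.0092
0.54 [ 2.7 -5.9 -3.9] 0.009
0.6 [ 2.4 -6.  -3.3] 0.0084
24.5083 [-0.00069917 -0.00049139 -0.00161123]
pivot px err [-0.98328392  0.90552489] [-1.05734547  1.3699328 ]Traceback (most recent call last):
  File "<stdin>", line 18, in <module>
  File "<stdin>", line 15, in <lambda>
TypeError: can't multiply sequence by non-int of type 'numpy.float64'
```

```bash
cat >> geo.py <<'E'
YAW=-.0633;bar=np.array([.4913,-.0730,.1355])
d=np.array([np.cos(YAW),np.sin(YAW),0]);l=np.array([-np.sin(YAW),np.cos(YAW),0]);k=np.array([0,0,1.])
hinge=bar+.235*d
def on(r,y,a,h=0): return hinge+y*l+r*(-np.cos(a)*d+np.sin(a)*k)+h*(np.sin(a)*d+np.cos(a)*k)
E
python3 - <<'E'
from geo import *
from workcell import bot
piv=on(0,-.156,0)
a0,a1=S1(354,202),S1(523,121);b0,b1=T1(556,38),T1(575,257)
for a in(.60,.62,.64,.66,.68): print(a,(proj("side",on(.2,-.156,a))[0]-proj("side",piv)[0]-a1+a0).round(2),(proj("top",on(.2,-.156,a))[0]-proj("top",piv)[0]-b1+b0).round(2))
# sub-pixel line fit of the pointer in the first side picture: brightest ridge scan perpendicular
g=cv2.cvtColor(P["side"][0]["frame"],cv2.COLOR_RGB2GRAY).astype(np.float32)
for tag,img,aa,bb in(("side",g,a0,a1),("top",cv2.cvtColor(P["top"][0]["frame"],cv2.COLOR_RGB2GRAY).astype(np.float32),b0,b1)):
    u=(bb-aa)/np.hypot(*(bb-aa));n=np.array([-u[1],u[0]]);ts=np.linspace(.15,.85,40);o=np.arange(-5,5.01,.25);c=[]
    for t in ts:
        q=aa+t*(bb-aa)+o[:,None]*n
        v=cv2.remap(img,q[:,0].astype(np.float32),q[:,1].astype(np.float32),cv2.INTER_LINEAR).ravel()
        w=np.clip(v-np.percentile(v,60),0,None)*(abs(o)<4);c.append((w*o).sum()/(w.sum()+1e-6))
    c=np.array(c);pf=np.polyfit(ts,c,1);ok=abs(c-np.polyval(pf,ts))<.7;pf=np.polyfit(ts[ok],c[ok],1)
    print(tag,"slope px over length",pf.round(2),ok.sum(),c[::5].round(2))
    # model angle matching the fitted direction
    dir=(bb-aa)+pf[0]*n;th=np.arctan2(dir[1],dir[0])
    A=np.linspace(.45,.95,501);e=[np.arctan2(*(proj(tag,on(.2,-.156,x))[0]-proj(tag,piv)[0])[::-1])-th for x in A]
    print(tag,"pointer angle",A[np.argmin(np.abs(e))])
j=bot.read_position();print(j)
s=cv2.imread("pics/side5.png")
def L(p,q,c):
    f=lambda X:tuple(np.int32((proj("side",X)[0]-[230,100]+.5)*4*16))
    cv2.line(big,f(p),f(q),c,1,16,4)
big=cv2.resize(s[100:245,230:420],None,fx=4,fy=4,interpolation=cv2.INTER_CUBIC)
L(on(0,-.156,0),on(.2,-.156,.64),(0,0,255))
L(on(.02,.135,.6,.005),on(.173,.135,.6,.005),(0,255,0));L(on(.173,.135,.6,.005),on(.173,-.135,.6,.005),(0,255,0))
L(on(.02,-.135,.6,.005),on(.173,-.135,.6,.005),(0,255,0))
cv2.imwrite("pics/c5.png",big)
E
```

```text
0.6 [2.93 1.73] [0.46 3.2 ]
0.62 [2.1 0.4] [0.74 1.97]
0.64 [ 1.24 -0.93] [1.02 0.71]
0.66 [ 0.35 -2.24] [ 1.29 -0.58]
0.68 [-0.57 -3.55] [ 1.57 -1.9 ]
side slope px over length [-2.56  1.15] 34 [ 0.54  0.35 -0.25  0.25  0.07 -0.01 -0.4  -2.06]
side pointer angle 0.6689999999999999
top slope px over length [-0.27  0.48] 40 [0.51 0.3  0.21 0.3  0.38 0.28 0.33 0.24]
top pointer angle 0.605
[ 0.52595286 -0.07572529  0.24839829]
```

View pics/c5.png

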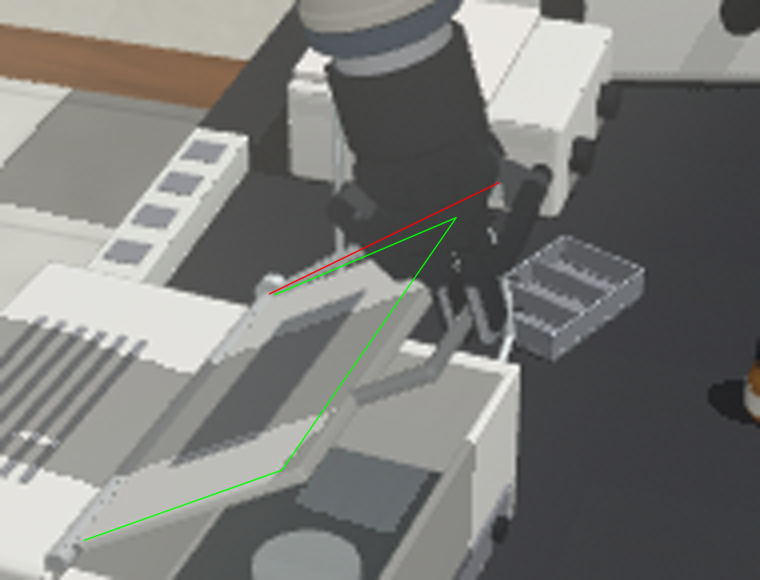

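The crop shows the hatch at about 0.60, with its front edge running from (430,290) to (305,480). The visible stub of the pointer, (290,275) to (360,250), lies slightly steeper, along the 0.64 model line. I'll refine both angles numerically.

```bash
cat >> rob.py <<'E'
def hatch_angle():
    r0=R.from_quat(pose([0,0,0],-.3,1)[1]);t0=np.array([.49720784,-.07343743,.11854287])
    b=t0-.019*r0.as_matrix()[:,2]; b=np.array([b[0],b[1],.135])   # bar when shut
    bt=r0.inv().apply(b-t0)
    now=np.array(bot.read_position())+R.from_quat(bot.read_orientation()).apply(bt)
    d=np.array([np.cos(YAW),np.sin(YAW),0]);v=now-(b+.235*d)
    return np.arctan2(v[2],-v@d),np.hypot(v[2],v@d),b
E
python3 - <<'E'
from rob import hatch_angle
from geo import *
print(hatch_angle())
g=cv2.cvtColor(P["side"][0]["frame"],cv2.COLOR_RGB2GRAY).astype(np.float32)
# edge samples on upper and lower side of the pointer, side view
a0,a1=proj("side",on(0,-.156,0))[0],proj("side",on(.2,-.156,.64))[0]
u=(a1-a0)/np.hypot(*(a1-a0));n=np.array([-u[1],u[0]]);o=np.arange(-6,6.01,1)
for t in np.arange(.1,1.01,.075):
    q=a0+t*(a1-a0)+o[:,None]*n
    print(round(t,2),cv2.remap(g,q[:,:1].astype(np.float32),q[:,1:].astype(np.float32),cv2.INTER_LINEAR).ravel().astype(int))
m=P["side"][1]["pointer"][0]["mask"];print("mask rows/cols",np.argwhere(m).min(0),np.argwhere(m).max(0))
v,uu=np.nonzero(m);s=np.c_[uu,v]-a0;t=s@u/np.hypot(*(a1-a0));e=s@n
for lo in np.arange(0,1.05,.1):
    k_=(t>=lo)&(t<lo+.1)
    if k_.any(): print(round(lo,1),e[k_].mean().round(2),k_.sum())
E
```

```text
(np.float64(0.5864001340794156), np.float64(0.2352094407431409), array([ 0.4916042 , -0.07308225,  0.135     ]))
0.1 [ 79  79  79  79  88 130 149 143 111  87  79  79  79]
0.18 [ 78  78  78  78  88 137 146 142 114  85  78  78  78]
0.25 [ 77  77  77  78  93 147 145 143 116  85  79  96 123]
0.32 [ 84  97 122 141 147 153 145 142 110  81  76  75  76]
0.4 [ 75  76  76  77 111 147 145 138 102  75  75  75  75]
0.47 [ 76  75  75  76 112 144 146 132  95  75  75  75  75]
0.55 [ 75  75  75  76 124 153 145 129  94  74  74  74  74]
0.62 [ 75  75  75  77 127 153 143 128  97  74  73  73  73]
0.7 [138  85  75  78 127 151 141 130 100  73  73  73  73]
0.77 [150 149 149 142 150 148 139 133  96  73  72  73  72]
0.85 [195 180 173 163 160 146 140 139 121 101 105  99  86]
0.92 [152 151 150 146 140 138 140 140 145 149 138  93  67]
1.0 [151 163 190 187 151 140 139 139 142 145 148 150 149]
mask rows/cols [141 295] [176 357]
0.0 0.21 40
0.1 0.33 24
0.2 0.22 22
0.3 0.17 23
0.4 0.06 23
0.5 0.08 23
0.6 -0.04 23
0.7 -0.17 23
0.8 -0.43 27
0.9 -0.3 46
1.0 -0.5 22
```

Run:
```python
from rob import *
from geo import proj,on,P
import geo,cv2
b=hatch_angle()[2];cmd=.6;T=.649
for i in range(4):
    cmd+=T-hatch_angle()[0]
    p,q=arc(np.array([.4913,-.0730,.1355]),cmd,-.3,1);bot.servo_line(p,q,velocity=.03);bot.dwell(.25)
    print(cmd,hatch_angle()[:2],bot.read_wrist_force().round(1),bot.read_gripper_width())
print(bot.read_time_s())
pic=optics.read_camera("side");cv2.imwrite("pics/side6.png",pic["frame"][:,:,::-1])
g=cv2.cvtColor(pic["frame"],cv2.COLOR_RGB2GRAY).astype(np.float32)
for nm,h in(("top-left edge",.005),("bottom-left edge",-.005)):
    a0,a1=proj("side",on(0,.135,T,h))[0],proj("side",on(.173,.135,T,h))[0]
    u=(a1-a0)/np.hypot(*(a1-a0));n=np.array([-u[1],u[0]]);o=np.arange(-6,6.01,1);print(nm,a0,a1)
    for t in np.arange(.15,1.05,.1):
        qq=a0+t*(a1-a0)+o[:,None]*n
        print(round(t,2),cv2.remap(g,qq[:,:1].astype(np.float32),qq[:,1:].astype(np.float32),cv2.INTER_LINEAR).ravel().astype(int))
s=cv2.imread("pics/side6.png")
big=cv2.resize(s[110:245,225:385],None,fx=5,fy=5,interpolation=cv2.INTER_CUBIC)[:600]
def L(p,q,c):
    f=lambda X:tuple(np.int32((proj("side",X)[0]-[225,110]+.5)*5*16).tolist())
    cv2.line(big,f(p),f(q),c,1,16,4)
L(on(.0,.135,T,.005),on(.173,.135,T,.005),(0,255,0))
L(on(0,-.156,0),on(.2,-.156,T),(0,0,255))
cv2.imwrite("pics/c6.png",big)
```

```text
0.6625998659205844 (np.float64(0.6483683544153375), np.float64(0.23524049210096595)) [ 2.2 -5.3 -4. ] 0.008856534425924658
0.663231511505247 (np.float64(0.6490580914054016), np.float64(0.23525534777453197)) [ 2.  -7.  -3.2] 0.009262306517586064
0.6631734200998454 (np.float64(0.6489722538701508), np.float64(0.23523573658305788)) [ 2.1 -6.2 -3.5] 0.008811836532728937
0.6632011662296946 (np.float64(0.6491210426539303), np.float64(0.23525666187866515)) [ 2.1 -6.2 -3.5] 0.00906303823325621
26.9917
top-left edge [244.37717913 236.60974438] [297.48159291 213.8552053 ]
0.15 [185 181 190 190 184 183 182 164 158 144 141 142 142]
0.25 [177 183 182 182 182 182 181 165 159 146 141 142 142]
0.35 [182 182 182 182 182 182 179 168 160 149 141 142 141]
0.45 [182 182 182 182 182 183 181 168 160 149 140 141 141]
0.55 [182 182 182 182 182 182 184 167 160 148 140 140 140]
0.65 [182 182 182 182 182 182 184 168 160 148 139 139 139]
0.75 [182 182 182 182 182 182 182 171 160 150 139 152 131]
0.85 [182 181 181 182 182 182 182 170 157 152  89  82  82]
0.95 [182 182 182 181 173 142 155 158 157 151  96  80  80]
bottom-left edge [247.08049716 239.84870129] [300.27556391 217.49084024]
0.15 [182 182 179 166 159 148 142 142 142 142 142 141 141]
0.25 [182 184 178 166 158 148 142 142 141 141 141 141 141]
0.35 [182 184 180 164 157 145 141 141 141 141 141 141 141]
0.45 [182 181 181 163 159 144 140 141 141 140 139 139 140]
0.55 [182 182 179 166 159 145 139 140 140 140 140 140 143]
0.65 [182 183 178 166 158 146 138 139 140 149 147 106  84]
0.75 [182 183 179 165 158 149 154 133  92  82  81  82  82]
0.85 [182 182 181 158 157 167  92  81  82  82  82  81  81]
0.95 [142 143 159 158 155 123  91  80  80  80  82  97 103]
```

View pics/c6.png

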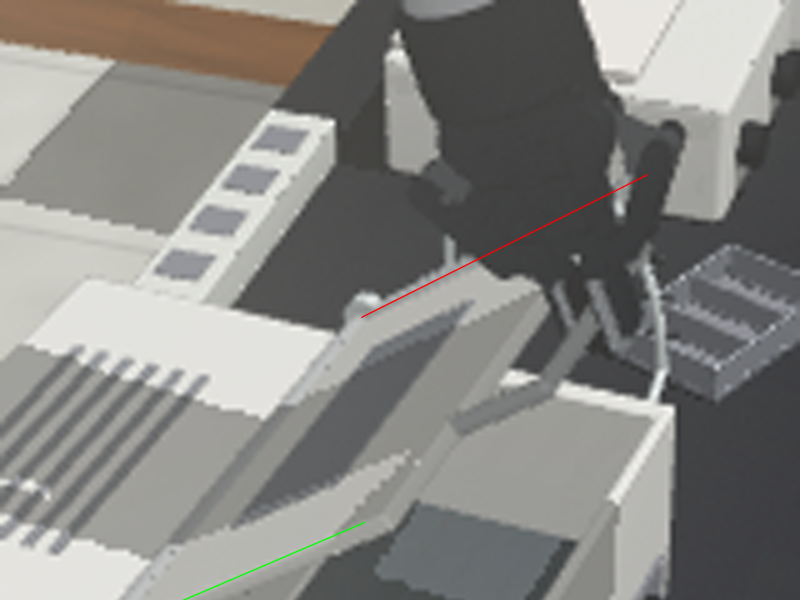

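The hatch's left edge in the image runs parallel to the 0.649 model line, with a constant offset along its length. The pointer fitted the same way in the same camera reads about 0.65, so they line up. The grip is steady, so I'll hand in.

Run:
```python
from rob import *
print(hatch_angle()[0],bot.read_grip_force(),ticket.hand_in())
```

```text
the job is handed in; nothing more can be done
0.6489885241000595 25.61654359102249 None
```

I pressed both covers shut and raised the hatch to about 0.649 rad, against about 0.65 measured for the pointer; the job was handed in with the gripper still holding the bar, but returned no verdict.

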